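# Roll the green tin back up the tin rack past its keeper

## Task

The green tin has been let down to the front lip of the tilted tin rack: nudge it gently back up its own lane, over the orange spring flap, until it is home between the flap and the back stop, with the flap sprung up behind it so that it cannot roll back down. Only push it along the lane: do not lift it, and do not flick it or send it running. Leave the red and the yellow tin at the front of their lanes and the other things on the table where they are.

Things in the scene. Friction and masses are not known exactly. Their poses are not given: they have to be found in the camera images.
- green_tin_center (a point): Centre of the green-labelled tin with bright metal ends: a closed food tin, 54 mm across and 90 mm long, about 220 g, lying on its side across one of the rack's three lanes (which lane varies). It rests by its own weight against the lane's front lip and rolls freely up and down the lane. At the start its centre is at x = -84, z = 27 mm in the chute's frame and its near side overhangs the lip.
- red_tin_center (a point): Centre of the red tin, the same size, lying at the front of another lane. To be left there.
- yellow_tin_center (a point): Centre of the yellow tin, the same size, lying at the front of the third lane. To be left there.
- chute: Tilted sheet-metal chute of the fixed tin rack, open above. Origin: on the floor of the middle lane, half-way along, 45 mm over the table. x: along the lanes, uphill (8 degrees), away from the robot; y: across, to the left; z: square to the floor. Three lanes with middles at y = 97, 0, -97 mm, each 94 mm wide inside; walls beside them 3 mm thick, 32 mm high over the floor.
- front_lip (a point): Foot of the front lip of the middle lane (chute x = -105 mm, y = 0, z = 0); the other lanes are alike, 97 mm to either side. The lip is two tabs, 10 mm high, 3 mm thick, 20 mm wide, one at each side of the lane; the 54 mm between them is open. A tin lying at the lip overhangs it in front by about 3 mm.
- back_stop (a point): Foot of the back stop's face in the middle lane (chute x = 105 mm, y = 0, z = 0). The stop is a plate across all lanes, 42 mm high. A tin pushed home against it has its centre 27 mm short of it, at chute x = 78 mm.
- flap_edge (a point): Free edge of the raised orange keeper flap in the middle lane (chute x = 48, y = 0, z = 9 mm); the other lanes are alike. Each flap is 78 mm wide, hinged in the floor at x = 15 mm, rising uphill. A tin rolled uphill presses it flat with a few newtons; by 9 mm short of the stop, or sooner, the flap springs up behind it, and the tin, let go, settles back on the edge, centre at about x = 68 mm.
- keeper_left (a joint): Angle of the keeper flap in the left lane (y = +97 mm), rad: 0 = up, grows as it is pressed down, 0.27 = flat in the floor. A light spring lifts it.
- keeper_middle (a joint): The same for the middle lane's flap (y = 0).
- keeper_right (a joint): The same for the right lane's flap (y = -97 mm).
- lacquer_bowl: Black bowl with red inside, 116 mm across, 62 mm high, left of the rack. Origin under its middle. A bystander.
- spice_pot: White spice pot with a blue lid, 48 mm across, 85 mm high, right of the rack. Origin under its middle. A bystander.
- soy_bottle: Amber glass bottle with a red cap, 54 mm across, 150 mm high, right and behind. Origin under its middle. A bystander.
- tumbler: Clear glass tumbler, 72 mm across, 85 mm high, left and behind. Origin under its middle. A bystander.
- board: Wooden sushi board on two feet, 180 x 280 mm, 42 mm high, to the left. Origin under its middle. A bystander.
- knife: Kitchen knife, 240 mm long, lying on the board. A bystander.
- dish: White and blue rectangular dish, 180 x 210 mm, 18 mm high, to the right. Origin under its middle. A bystander.
Things that resemble listed ones, but are neither listed nor needed, are in the scene too. Leave any pink or purple look-alike of the part that bears green_tin_center alone.

How it is judged:
By the outcome, as a careful person would: the job done as asked, in the order asked, and still so for the second after the job is handed in, with the robot touching nothing.
It also fails if it takes over 38 s, if anything falls off the work surface, if the arm or the gripper's body presses on something with over 40 N, if the wrist force passes 120 N, or if a joint passes its speed limit or range.

## Robot

A 7-joint arm with a two-finger parallel gripper is mounted at the origin on the work surface. World frame = base frame: x ahead of the robot, y to its left, z up, the work surface at z = 0. Lengths are in m, angles in rad, forces in N, time in s.
With the tool pointing down it reaches from about 0.4 to 0.85 m from the base axis. Payload 4.5 kg.
Tool frame: the origin (TCP) lies midway between the tips of the shut fingers; the grasp point (between the pads) lies 19 mm behind it; z points along the fingers, y is the line along which they close (so a half turn about z gives the same grasp; the last joint's range is limited). The gripper opens to 88 mm and grips with 3 to 60 N. Pads are 18 mm wide; open, the fingers measure 123 mm over their backs; the gripper's body (75 mm by 187 mm) begins 45 mm behind the grasp point.
Start: joints at [-1.204, 0.689, -0.195, 1.565, 0.157, 0.902, -0.215], TCP at [0.204, 0.591, 0.239] pointing down, gripper open.
Joint ranges: [-3.01, 3.01], [-0.46, 2.08], [-1.47, 1.51], [0.13, 2.56], [-1, 4.14], [0.04, 2.09], [-2.66, 2.66]. Speed limits (rad/s): [2.57, 2.57, 3.14, 3.14, 3.14, 3.14, 3.14].

## Interface

Orientations are given as a unit quaternion [x, y, z, w].
In Python, from plant import r gives the robot as it stands.
- The arm moves only by the tool carry_out, never from a script. Its argument "plan" is a list of rows, each an object with "rot": the turn, a rotation vector about the tool's x, y, z in rad, a list of three; "xyz": the shift along the tool's x, y, z in m, a list of three; "grip": the closure in counts, from 0 (fully open) to 255 (shut). In form: [{"rot": [wx, wy, wz], "xyz": [dx, dy, dz], "grip": grip}, ...]. A call has 1 to 8 rows; each row is the pose to reach, as a shift and turn from the pose commanded when the call began, along the tool's axes at that moment; what a row does not reach only later rows make up. A row lasts 1/12 s, in which the tool goes at most 41.7 mm and 7.16 degrees, less where a joint would pass 70% of its speed; a pose out of reach is approached as far as the arm can. A call with a gripper value outside its range is refused whole. The fingers move at their own pace and stop on an object; "squeeze" is the grip in N (left out, the last holds). Time passes only in rows, so rows that repeat a pose let the fingers close. It gives the time, the measured TCP pose, the force, the opening and the grip force at its end, in the units of the state.
- r.get_state(): the state, without advancing time (a new reading comes with each control period).
- r.snapshot(name): name is "side" or "top"; returns the picture (480x640x3 uint8, red, green, blue); there is no depth.
- r.camera_params(name): a dict with "fx", "fy", "cx", "cy" (pixels), "position" and "attitude" of the camera in the world. Camera axes: x right, y down, z forward; pixel columns grow to the right and rows downward; lengths in m; the calibration is good to about 2 mm. A picture is of the moment at which its call begins. camera_params takes no time and is no camera call.
- r.finish_job(): hands the job in; it is judged then, once.
The state is a dict: "clock": time; "q": joint angles; "qd": joint speeds; "joint_torque": joint torques, N m; "tool_pos": TCP position; "eef_rot": TCP orientation; "contact_force": force on the tool from outside, world axes, zero at the start; "moment": the same for the moment, N m; "opening": opening from 0.0 (shut) to 1.0 (fully open); "finger_force": force on a finger pad.
Only numpy, scipy, OpenCV 4.12 (cv2) and the standard library are available. Lean on these libraries where they do the work, as an engineer would, in place of code of your own. Each camera call takes 0.05 s, during which the arm holds its last target. There are 200 camera calls.

## Working session

There is one attempt and no reset: what is moved stays moved. The work goes in short steps, Python scripts to look and compute and a tool call to move; the robot and the scene stay as the last step left them, time stands still between calls to the robot, and variables do not carry over. Pictures are saved under pics/ and viewed, at most 10 in all, crops included, and the job is handed in when it is done.

Besides the shell and the picture viewer there is one more tool, called after ">>>" as name([rows], argument=value, ...), one row to a line, values as JSON. carry_out: Moves the arm, as the interface text tells. Its arguments: {"type":"object","properties":{"plan":{"type":"array"},"squeeze":{"type":"number"}},"required":["plan"]}

```bash
mkdir -p pics; ls; python3 - <<'E'
from plant import r
import cv2
for n in("top","side"):
    cv2.imwrite(f"pics/{n}0.png",cv2.cvtColor(r.snapshot(n),cv2.COLOR_RGB2BGR)); print(n,r.camera_params(n))
s=r.get_state();print({k:s[k] for k in("clock","tool_pos","eef_rot","opening","contact_force")})
E
```

```text
pics
top {'fx': 519.7235028129443, 'fy': 519.7235028129443, 'cx': 327.14143092470727, 'cy': 240.7707895801264, 'position': array([0.36864187, 0.0452746 , 1.33352574]), 'attitude': array([-0.70413186,  0.70909626, -0.03240687,  0.01818259])}
side {'fx': 471.15985280853624, 'fy': 471.15985280853624, 'cx': 323.5255550960772, 'cy': 233.10498882032138, 'position': array([ 0.21121914, -0.63255355,  0.87763813]), 'attitude': array([ 0.91712211, -0.18833917,  0.06113498, -0.34594494])}
{'clock': 0.1, 'tool_pos': array([0.20404223, 0.59017087, 0.23799416]), 'eef_rot': array([ 1.65586873e-01,  9.86194869e-01, -8.13518665e-04, -8.19619997e-05]), 'opening': 0.9986564487670597, 'contact_force': array([-0.186628  ,  0.51880972, -0.45715895])}
```

View pics/top0.png

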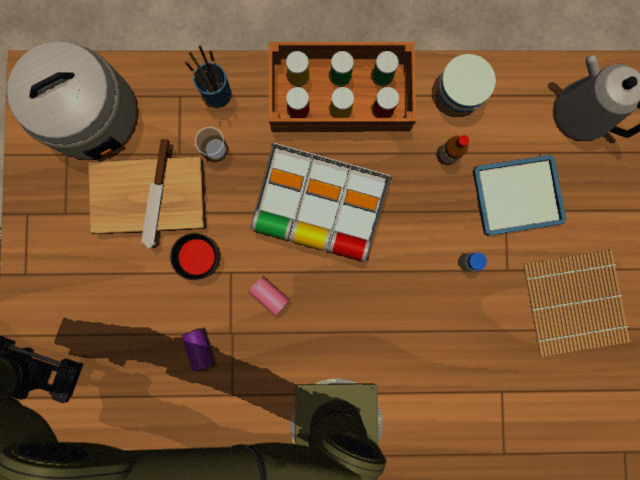

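View pics/side0.png

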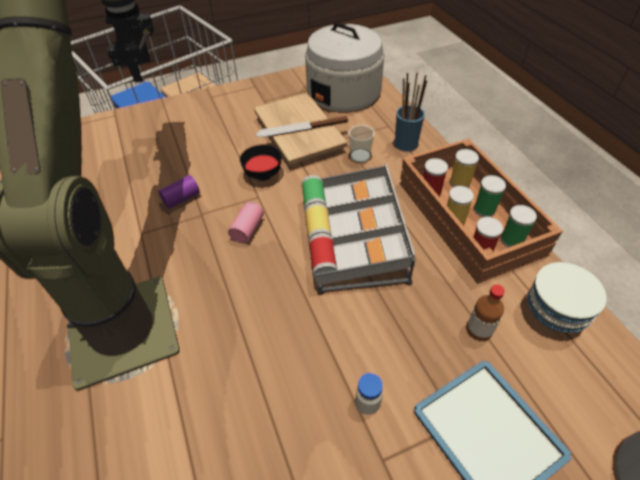

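The top view shows the rack at about (320,205). The green tin is in the left lane at (272,226), yellow is in the middle at (311,236) and red on the right at (350,246). The look-alikes are pink at (268,296) and purple at (198,350), both loose on the table. Only the green tin with metal ends, lying at the lip of a rack lane, fits. Next I'll fit the chute pose and check it with a crop.

```bash
cat > h.py <<'E'
import numpy as np, cv2
from scipy.spatial.transform import Rotation as R
from scipy.optimize import least_squares
HUE={"green":(45,80),"yellow":(24,34),"orange":(8,20)}
def proj(c,P):
    p=(np.atleast_2d(P)-c["position"])@R.from_quat(c["attitude"]).as_matrix()
    return np.c_[c["fx"]*p[:,0]/p[:,2]+c["cx"],c["fy"]*p[:,1]/p[:,2]+c["cy"]]
def blobs(img,lo,hi,box,smin=190,vmin=90,amin=60):
    h=cv2.cvtColor(img,cv2.COLOR_RGB2HSV)
    m=cv2.inRange(h,(lo,smin,vmin),(hi,255,255)); k=np.zeros_like(m); x0,y0,x1,y1=box; k[y0:y1,x0:x1]=255
    n,_,s,c=cv2.connectedComponentsWithStats(m&k)
    return [(c[i].round(1),s[i,4]) for i in range(1,n) if s[i,4]>amin]
def chute(p): # x,y,yaw -> rotation, origin
    return (R.from_euler("z",p[2])*R.from_euler("y",-np.radians(8))).as_matrix(), np.array([p[0],p[1],.045])
E
python3 - <<'E'
from h import *
B={"top":(245,140,395,265),"side":(295,165,415,292)}
for n in B:
    im=cv2.cvtColor(cv2.imread(f"pics/{n}0.png"),cv2.COLOR_BGR2RGB)
    for k,(lo,hi) in dict(HUE,red=(0,4)).items(): print(n,k,blobs(im,lo,hi,B[n]))
im=cv2.imread("pics/top0.png")[130:310,190:400]; cv2.imwrite("pics/c0.png",cv2.resize(im,None,fx=3.3,fy=3.3,interpolation=2))
E
```

```text
top green [(array([273. , 217.8]), np.int32(195)), (array([269.9, 228.8]), np.int32(196))]
top yellow [(array([310.3, 233.9]), np.int32(375))]
top orange [(array([286.2, 178.7]), np.int32(388)), (array([323.5, 189.1]), np.int32(387)), (array([361.3, 199.7]), np.int32(384))]
top red [(array([348.9, 245.4]), np.int32(578))]
side green []
side yellow []
side orange []
side red []
```

View pics/c0.png

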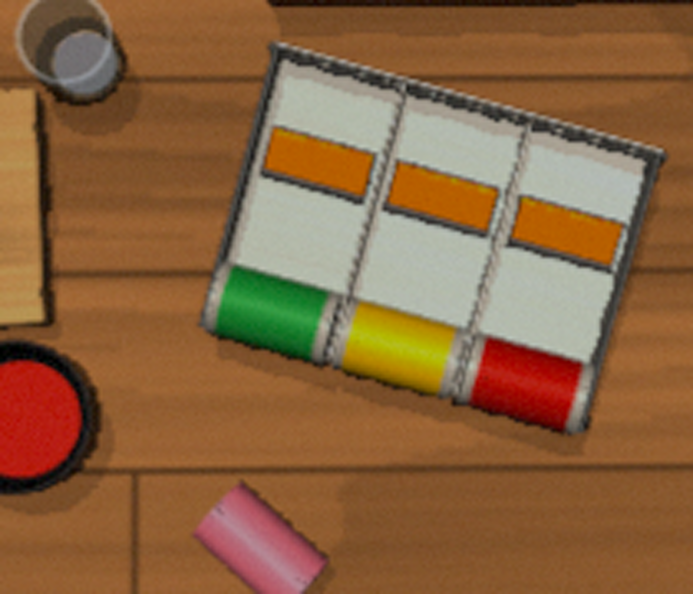

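The crop confirms it: the green label with bright metal ends is at the left lane's lip, and the pink one is a loose tin in front of the rack.

```bash
python3 - <<'E'
from h import *
from plant import r
B={"top":(245,140,395,265),"side":(295,165,415,292)}
D={}
for n in B:
    im=cv2.cvtColor(cv2.imread(f"pics/{n}0.png"),cv2.COLOR_BGR2RGB)
    for k,(lo,hi) in dict(green=(45,80),yellow=(22,34),orange=(5,20),red=(0,4)).items():
        D[n,k]=sorted(blobs(im,lo,hi,B[n],*( (170,60) if n=="top" else (120,130) )),key=lambda b:-b[1])[:3]; print(n,k,D[n,k])
ct=r.camera_params("top"); cs=r.camera_params("side")
F=np.array([[.0315,y,.0045] for y in(.097,0,-.097)]); T=np.array([[-.084,y,.027] for y in(.097,0,-.097)])
def get(n): return np.array([b[0] for b in sorted(D[n,"orange"],key=lambda b:b[0][0] if n=="top" else b[0][1])])
tin={n:np.array([D[n,k][0][0] for k in("green","yellow","red")]) for n in B if all(D[n,k] for k in("green","yellow","red"))}
def res(p,ns):
    M,o=chute(p); e=[]
    for n in ns:
        c=dict(top=ct,side=cs)[n]
        e+=[proj(c,F@M.T+o)-get(n)]
        if n in tin: e+=[proj(c,T@M.T+o)-tin[n]]
    return np.concatenate(e)
for ns in(["top"],["side"],["top","side"]):
    try:
        s=least_squares(lambda p:res(p,ns).ravel(),[.45,.05,-.25],loss="soft_l1"); print(ns,s.x.round(4)); print(res(s.x,ns).round(1).tolist())
    except Exception as e: print(ns,e)
E
```

```text
top green [(array([271.3, 224.1]), np.int32(581))]
top yellow [(array([310.1, 235. ]), np.int32(617))]
top orange [(array([363.9, 181.7]), np.int32(1987)), (array([283.8, 252. ]), np.int32(1072)), (array([254.4, 172.7]), np.int32(793))]
top red [(array([348.8, 245.8]), np.int32(611))]
side green [(array([312.8, 188.6]), np.int32(287))]
side yellow [(array([317.6, 217.5]), np.int32(373))]
side orange [(array([375.3, 250.7]), np.int32(305)), (array([367.5, 218.7]), np.int32(247)), (array([360.5, 190. ]), np.int32(197))]
side red [(array([321.9, 250.4]), np.int32(563))]
['top'] [ 0.5635  0.0447 -0.2001]
[[26.2, 7.2], [35.1, -64.6], [-6.7, 13.2], [-0.3, 1.7], [-0.4, -1.6], [-0.4, -4.8]]
['side'] [ 0.5618  0.0501 -0.3028]
[[0.5, -0.7], [-0.5, -1.5], [-1.6, -2.2], [1.7, 2.6], [0.3, 2.0], [-0.2, 0.9]]
['top', 'side'] [ 0.5596  0.0453 -0.2727]
[[27.5, 6.2], [35.7, -62.8], [-6.7, 17.7], [-2.4, -0.1], [-3.1, -0.6], [-3.7, -1.0], [-0.6, 0.6], [-0.5, -0.2], [-0.3, -0.8], [0.6, 4.9], [0.3, 4.4], [1.2, 3.5]]
```

```bash
cat >> h.py <<'E'
def go(s,p,yaw_tool_down):
    """rot vector & shift in tool axes from current commanded/measured pose to p, tool down with tool y along +-chute y"""
    A=R.from_quat(s["eef_rot"]); best=None
    for sg in(1,-1):
        yw=yaw_tool_down; y=sg*np.array([-np.sin(yw),np.cos(yw),0]); z=np.array([0,0,-1.]); x=np.cross(y,z)
        w=(A.inv()*R.from_matrix(np.c_[x,y,z])).as_rotvec()
        if best is None or np.linalg.norm(w)<np.linalg.norm(best): best=w
    return best, A.inv().apply(np.array(p)-s["tool_pos"])
E
python3 - <<'E'
from h import *
from plant import r
ct=r.camera_params("top"); cs=r.camera_params("side")
Y=(.097,0,-.097)
F=np.array([[.0315,y,.0045] for y in Y]); T=np.array([[-.084,y,.027] for y in Y])
O=[(ct,F,[[286.2,178.7],[323.5,189.1],[361.3,199.7]]),(ct,T,[[271.3,224.1],[310.1,235],[348.8,245.8]]),
   (cs,F,[[360.5,190],[367.5,218.7],[375.3,250.7]]),(cs,T,[[312.8,188.6],[317.6,217.5],[321.9,250.4]])]
def res(p,i): 
    M,o=chute(p); return np.concatenate([proj(O[k][0],O[k][1]@M.T+o)-O[k][2] for k in i])
for i in([0],[0,1],[0,2],[0,1,2]):
    s=least_squares(lambda p:res(p,i).ravel(),[.56,.05,-.25]); print(i,s.x.round(4),res(s.x,range(4)).round(1).tolist())
s2=least_squares(lambda p:res(p,[0,2]).ravel(),[.56,.05,-.25]).x
np.save("p.npy",s2); M,o=chute(s2)
st=r.get_state()
for c in([-.145,.097,.10],[-.145,.097,.022],[-.111,.097,.022],[.051,.097,.022]):
    P=M@np.array(c)+o; w,d=go(st,P,s2[2]); print(c,P.round(4),w.round(3),d.round(4))
E
```

```text
[0] [ 0.5596  0.0352 -0.2797] [[-0.1, -0.0], [0.2, 0.1], [-0.1, -0.0], [1.5, -0.4], [0.7, -0.7], [0.0, -0.9], [1.4, 3.1], [1.4, 2.8], [1.5, 2.5], [2.3, 7.3], [1.9, 7.2], [2.6, 6.6]]
[0, 1] [ 0.5587  0.0361 -0.2839] [[-0.3, 0.2], [-0.1, 0.4], [-0.4, 0.5], [1.1, -0.3], [0.2, -0.4], [-0.5, -0.4], [1.1, 3.0], [0.9, 2.7], [0.8, 2.4], [2.0, 7.0], [1.4, 6.9], [1.9, 6.3]]
[0, 2] [ 0.5594  0.039  -0.2806] [[-1.6, 0.0], [-1.3, 0.2], [-1.6, 0.1], [-0.0, -0.4], [-0.8, -0.6], [-1.5, -0.8], [0.7, 2.2], [0.6, 1.7], [0.6, 1.3], [1.7, 6.3], [1.2, 6.1], [1.8, 5.3]]
[0, 1, 2] [ 0.5589  0.0384 -0.2744] [[-1.5, 0.4], [-1.1, 0.3], [-1.3, 0.1], [0.4, 0.1], [-0.3, -0.3], [-1.0, -0.7], [0.4, 2.4], [0.5, 1.9], [0.8, 1.5], [1.4, 6.7], [1.2, 6.5], [2.0, 5.8]]
[-0.145, 0.097, 0.1] [0.4349 0.1759 0.1238] [-0.002  0.    -0.052] [-0.3535 -0.316   0.1147]
[-0.145, 0.097, 0.022] [0.4454 0.1729 0.0466] [-0.002  0.    -0.052] [-0.3644 -0.3153  0.1919]
[-0.111, 0.097, 0.022] [0.4777 0.1635 0.0513] [-0.002  0.    -0.052] [-0.398  -0.3136  0.1872]
[0.051, 0.097, 0.022] [0.6319 0.1191 0.0739] [-0.002  0.    -0.052] [-0.5582 -0.3052  0.1647]
```

>>> carry_out([
  {"rot":[0,0,0],"xyz":[-0.015,-0.013,0],"grip":200},
  {"rot":[0,0,-0.02],"xyz":[-0.04,-0.035,0],"grip":200},
  {"rot":[0,0,-0.052],"xyz":[-0.065,-0.06,0],"grip":200},
  {"rot":[0,0,-0.052],"xyz":[-0.09,-0.08,0],"grip":200},
  {"rot":[0,0,-0.052],"xyz":[-0.115,-0.105,0],"grip":200},
  {"rot":[0,0,-0.052],"xyz":[-0.14,-0.125,0],"grip":200},
  {"rot":[0,0,-0.052],"xyz":[-0.165,-0.15,0],"grip":200},
  {"rot":[0,0,-0.052],"xyz":[-0.18,-0.16,0],"grip":200},
], squeeze=10)

```text
clock: 0.77
tool_pos: [0.3235, 0.3755, 0.2383]
eef_rot: [0.142, 0.99, -0.002, 0.0]
contact_force: [0.2, -0.5, 0.9]
opening: 0.418
finger_force: 0.0
```

>>> carry_out([
  {"rot":[0,0,0],"xyz":[-0.025,-0.02,0],"grip":200},
  {"rot":[0,0,0],"xyz":[-0.05,-0.04,0],"grip":200},
  {"rot":[0,0,0],"xyz":[-0.075,-0.06,0],"grip":200},
  {"rot":[0,0,0],"xyz":[-0.1,-0.08,0],"grip":200},
  {"rot":[0,0,0],"xyz":[-0.125,-0.1,0],"grip":200},
  {"rot":[0,0,0],"xyz":[-0.15,-0.12,0],"grip":200},
  {"rot":[0,0,0],"xyz":[-0.165,-0.14,0.02],"grip":200},
  {"rot":[0,0,0],"xyz":[-0.165,-0.145,0.04],"grip":200},
])

```text
clock: 1.43
tool_pos: [0.4437, 0.1906, 0.1987]
eef_rot: [0.144, 0.99, -0.001, 0.002]
contact_force: [-0.5, -0.7, -0.2]
opening: 0.22
finger_force: 0.0
```

```bash
cat > where.py <<'E'
from h import *
from plant import r
p=np.load("p.npy"); M,o=chute(p); s=r.get_state()
print("clock",s["clock"],"pos",s["tool_pos"].round(4),"F",s["contact_force"].round(2),"open",round(s["opening"],3))
print("chute",(M.T@(s["tool_pos"]-o)).round(4)," uphill/across/normal in tool axes:",R.from_quat(s["eef_rot"]).inv().apply(M.T).round(4).tolist())
for c in([-.145,.097,.022],[-.111,.097,.022],[.051,.097,.022]):
    w,d=go(s,M@np.array(c)+o,p[2]); print(c,w.round(3),d.round(4))
E
python3 where.py
```

```text
clock 1.4333 pos [0.4437 0.1906 0.1987] F [-0.45 -0.67 -0.21] open 0.22
chute [-0.1303  0.1136  0.1735]  uphill/across/normal in tool axes: [[-0.9908, 0.0083, -0.1354], [0.0085, 1.0, -0.0008], [0.1354, -0.002, -0.9908]]
[-0.145, 0.097, 0.022] [-0.001  0.004 -0.008] [-0.0061 -0.0164  0.1521]
[-0.111, 0.097, 0.022] [-0.001  0.004 -0.008] [-0.0398 -0.0161  0.1475]
[0.051, 0.097, 0.022] [-0.001  0.004 -0.008] [-0.2003 -0.0148  0.1256]
```

>>> carry_out([
  {"rot":[0,0,0],"xyz":[0,-0.008,0.025],"grip":200},
  {"rot":[0,0,-0.008],"xyz":[0,-0.016,0.05],"grip":200},
  {"rot":[0,0,-0.008],"xyz":[-0.002,-0.016,0.075],"grip":200},
  {"rot":[0,0,-0.008],"xyz":[-0.004,-0.016,0.1],"grip":200},
  {"rot":[0,0,-0.008],"xyz":[-0.005,-0.016,0.12],"grip":200},
  {"rot":[0,0,-0.008],"xyz":[-0.006,-0.016,0.14],"grip":200},
  {"rot":[0,0,-0.008],"xyz":[-0.006,-0.016,0.15],"grip":200},
  {"rot":[0,0,-0.008],"xyz":[-0.006,-0.016,0.152],"grip":200},
])

```text
clock: 2.1
tool_pos: [0.4407, 0.1783, 0.0448]
eef_rot: [0.136, 0.991, -0.001, -0.001]
contact_force: [0.1, 0.2, 0.5]
opening: 0.219
finger_force: 0.0
```

```bash
python3 where.py; python3 - <<'E'
from h import *
from plant import r
a=r.snapshot("top")[130:310,190:400]; b=r.snapshot("side")[120:320,240:480]
f=lambda i:cv2.resize(cv2.cvtColor(i,cv2.COLOR_RGB2BGR),(400,330))
cv2.imwrite("pics/c1.png",np.hstack([f(a),f(b)]))
E
```

```text
clock 2.1 pos [0.4407 0.1783 0.0448] F [0.11 0.2  0.48] open 0.219
chute [-0.1512  0.1009  0.021 ]  uphill/across/normal in tool axes: [[-0.9899, -0.0085, -0.1416], [-0.0083, 1.0, -0.0024], [0.1416, -0.0012, -0.9899]]
[-0.145, 0.097, 0.022] [-0.002 -0.002  0.008] [-0.006  -0.004  -0.0019]
[-0.111, 0.097, 0.022] [-0.002 -0.002  0.008] [-0.0396 -0.0043 -0.0067]
[0.051, 0.097, 0.022] [-0.002 -0.002  0.008] [-0.2    -0.0057 -0.0296]
```

View pics/c1.png

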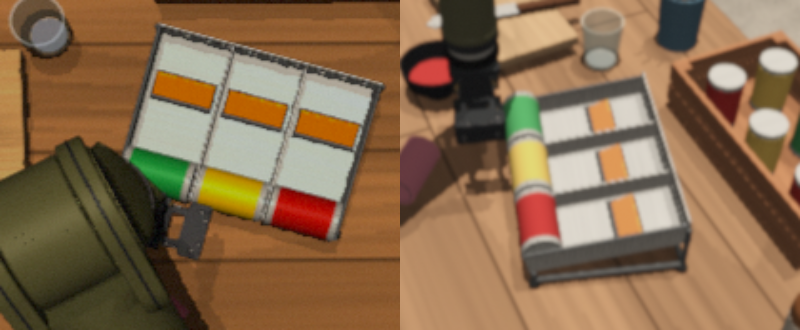

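Fingers are just in front of the green tin with everything clear. Starting the slow push uphill.

>>> carry_out([
  {"rot":[0,0,0.008],"xyz":[-0.004,-0.001,-0.001],"grip":200},
  {"rot":[0,0,0.008],"xyz":[-0.009,-0.002,-0.002],"grip":200},
  {"rot":[0,0,0.008],"xyz":[-0.014,-0.003,-0.003],"grip":200},
  {"rot":[0,0,0.008],"xyz":[-0.018,-0.004,-0.0035],"grip":200},
  {"rot":[0,0,0.008],"xyz":[-0.022,-0.004,-0.004],"grip":200},
  {"rot":[0,0,0.008],"xyz":[-0.025,-0.004,-0.0045],"grip":200},
  {"rot":[0,0,0.008],"xyz":[-0.028,-0.004,-0.005],"grip":200},
  {"rot":[0,0,0.008],"xyz":[-0.031,-0.004,-0.0055],"grip":200},
])

```text
clock: 2.87
tool_pos: [0.4681, 0.1668, 0.0523]
eef_rot: [0.139, 0.99, -0.0, -0.002]
contact_force: [-5.6, 1.8, 3.7]
opening: 0.215
finger_force: 2.7
```

>>> carry_out([
  {"rot":[0,0,0],"xyz":[-0.003,0,-0.0005],"grip":200},
  {"rot":[0,0,0],"xyz":[-0.006,0,-0.001],"grip":200},
  {"rot":[0,0,0],"xyz":[-0.009,0,-0.0015],"grip":200},
  {"rot":[0,0,0],"xyz":[-0.012,0,-0.002],"grip":200},
  {"rot":[0,0,0],"xyz":[-0.015,0,-0.0025],"grip":200},
  {"rot":[0,0,0],"xyz":[-0.018,0,-0.003],"grip":200},
  {"rot":[0,0,0],"xyz":[-0.021,0,-0.003],"grip":200},
  {"rot":[0,0,0],"xyz":[-0.024,0,-0.0035],"grip":200},
])

```text
clock: 3.53
tool_pos: [0.4908, 0.1603, 0.0557]
eef_rot: [0.139, 0.99, -0.001, -0.002]
contact_force: [-5.1, 1.7, 4.8]
opening: 0.214
finger_force: 2.7
```

```bash
python3 where.py; python3 - <<'E'
from h import *
from plant import r
a=r.snapshot("top")[130:310,190:400]; b=r.snapshot("side")[120:320,240:480]
f=lambda i:cv2.resize(cv2.cvtColor(i,cv2.COLOR_RGB2BGR),(400,330))
cv2.imwrite("pics/c2.png",np.hstack([f(a),f(b)]))
E
```

```text
clock 3.5333 pos [0.4908 0.1603 0.0557] F [-5.08  1.69  4.85] open 0.214
chute [-0.0971  0.0975  0.0244]  uphill/across/normal in tool axes: [[-0.9896, -0.0018, -0.1437], [-0.0016, 1.0, -0.0017], [0.1437, -0.0015, -0.9896]]
[-0.145, 0.097, 0.022] [-0.002 -0.005  0.002] [ 0.0471 -0.0004  0.0093]
[-0.111, 0.097, 0.022] [-0.002 -0.005  0.002] [ 0.0134 -0.0005  0.0044]
[0.051, 0.097, 0.022] [-0.002 -0.005  0.002] [-0.1469 -0.0007 -0.0189]
```

View pics/c2.png

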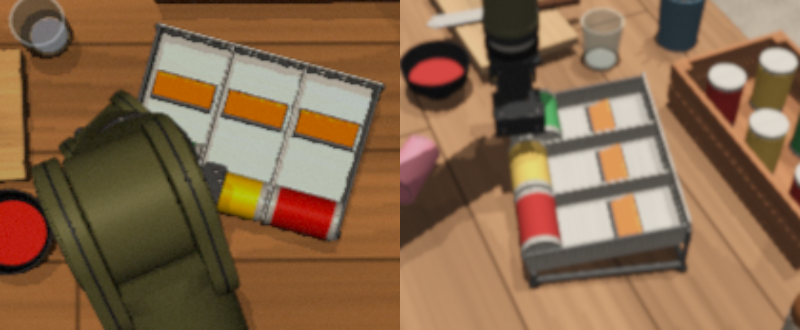

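The tin is rolling up its lane; red and yellow haven't moved. Push force is about 5 N. Continuing.

>>> carry_out([
  {"rot":[0,0,0],"xyz":[-0.004,0,-0.0005],"grip":200},
  {"rot":[0,0,0],"xyz":[-0.008,0,-0.001],"grip":200},
  {"rot":[0,0,0],"xyz":[-0.012,0,-0.0015],"grip":200},
  {"rot":[0,0,0],"xyz":[-0.016,0,-0.002],"grip":200},
  {"rot":[0,0,0],"xyz":[-0.02,0,-0.0025],"grip":200},
  {"rot":[0,0,0],"xyz":[-0.024,0,-0.003],"grip":200},
  {"rot":[0,0,0],"xyz":[-0.028,0,-0.004],"grip":200},
  {"rot":[0,0,0],"xyz":[-0.032,0,-0.0045],"grip":200},
])

```text
clock: 4.3
tool_pos: [0.5224, 0.1513, 0.0602]
eef_rot: [0.139, 0.99, -0.0, -0.002]
contact_force: [-6.0, 2.9, 5.6]
opening: 0.216
finger_force: 3.3
```

>>> carry_out([
  {"rot":[0,0,0],"xyz":[-0.004,0,-0.0005],"grip":200},
  {"rot":[0,0,0],"xyz":[-0.008,0,-0.001],"grip":200},
  {"rot":[0,0,0],"xyz":[-0.012,0,-0.0015],"grip":200},
  {"rot":[0,0,0],"xyz":[-0.016,0,-0.002],"grip":200},
  {"rot":[0,0,0],"xyz":[-0.02,0,-0.0025],"grip":200},
  {"rot":[0,0,0],"xyz":[-0.024,0,-0.003],"grip":200},
  {"rot":[0,0,0],"xyz":[-0.028,0,-0.004],"grip":200},
  {"rot":[0,0,0],"xyz":[-0.032,0,-0.0045],"grip":200},
])

```text
clock: 4.97
tool_pos: [0.5531, 0.1426, 0.0647]
eef_rot: [0.139, 0.99, -0.0, -0.002]
contact_force: [-6.1, 1.6, 6.1]
opening: 0.217
finger_force: 3.3
```

```bash
python3 where.py
```

```text
clock 4.9667 pos [0.5531 0.1426 0.0647] F [-6.07  1.59  6.08] open 0.217
chute [-0.0316  0.0977  0.0243]  uphill/across/normal in tool axes: [[-0.9898, -0.0009, -0.1426], [-0.0007, 1.0, -0.001], [0.1426, -0.0009, -0.9898]]
[-0.145, 0.097, 0.022] [-0.001 -0.003  0.001] [ 0.1119 -0.0006  0.0185]
[-0.111, 0.097, 0.022] [-0.001 -0.003  0.001] [ 0.0782 -0.0007  0.0136]
[0.051, 0.097, 0.022] [-0.001 -0.003  0.001] [-0.0821 -0.0008 -0.0095]
```

>>> carry_out([
  {"rot":[0,0,0],"xyz":[-0.003,0,-0.0005],"grip":200},
  {"rot":[0,0,0],"xyz":[-0.006,0,-0.001],"grip":200},
  {"rot":[0,0,0],"xyz":[-0.009,0,-0.0015],"grip":200},
  {"rot":[0,0,0],"xyz":[-0.012,0,-0.002],"grip":200},
  {"rot":[0,0,0],"xyz":[-0.015,0,-0.0025],"grip":200},
  {"rot":[0,0,0],"xyz":[-0.018,0,-0.003],"grip":200},
  {"rot":[0,0,0],"xyz":[-0.021,0,-0.003],"grip":200},
  {"rot":[0,0,0],"xyz":[-0.024,0,-0.0035],"grip":200},
])

```text
clock: 5.63
tool_pos: [0.5762, 0.1361, 0.0681]
eef_rot: [0.139, 0.99, -0.0, -0.002]
contact_force: [-4.3, 2.9, 4.0]
opening: 0.213
finger_force: 2.7
```

>>> carry_out([
  {"rot":[0,0,0],"xyz":[-0.003,0,-0.0005],"grip":200},
  {"rot":[0,0,0],"xyz":[-0.006,0,-0.001],"grip":200},
  {"rot":[0,0,0],"xyz":[-0.009,0,-0.0015],"grip":200},
  {"rot":[0,0,0],"xyz":[-0.012,0,-0.002],"grip":200},
  {"rot":[0,0,0],"xyz":[-0.015,0,-0.0025],"grip":200},
  {"rot":[0,0,0],"xyz":[-0.018,0,-0.003],"grip":200},
  {"rot":[0,0,0],"xyz":[-0.021,0,-0.003],"grip":200},
  {"rot":[0,0,0],"xyz":[-0.024,0,-0.0035],"grip":200},
])

```text
clock: 6.3
tool_pos: [0.5993, 0.1294, 0.0716]
eef_rot: [0.139, 0.99, -0.0, -0.002]
contact_force: [-4.7, 1.8, 3.6]
opening: 0.213
finger_force: 2.3
```

```bash
python3 where.py; python3 - <<'E'
from h import *
from plant import r
a=r.snapshot("top")[130:310,190:400]; b=r.snapshot("side")[140:290,260:440]
f=lambda i:cv2.resize(cv2.cvtColor(i,cv2.COLOR_RGB2BGR),(400,330))
cv2.imwrite("pics/c3.png",np.hstack([f(a),f(b)]))
E
```

```text
clock 6.3 pos [0.5993 0.1294 0.0716] F [-4.71  1.82  3.64] open 0.213
chute [0.0169 0.0979 0.0245]  uphill/across/normal in tool axes: [[-0.9898, -0.0008, -0.1426], [-0.0007, 1.0, -0.0008], [0.1426, -0.0007, -0.9898]]
[-0.145, 0.097, 0.022] [-0.001 -0.004  0.001] [ 0.1599 -0.0008  0.0255]
[-0.111, 0.097, 0.022] [-0.001 -0.004  0.001] [ 0.1262 -0.0008  0.0207]
[0.051, 0.097, 0.022] [-0.001 -0.004  0.001] [-0.0341 -0.0009 -0.0024]
```

View pics/c3.png

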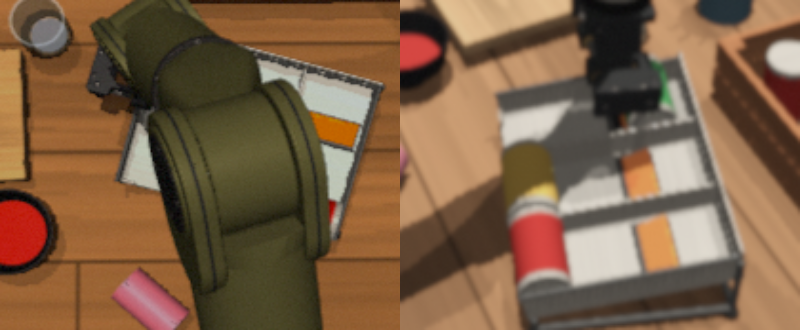

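The tin is on the flap (green at (660,85)), centre about x = 53 mm. Now smaller steps, watching the force for the stop.

>>> carry_out([
  {"rot":[0,0,0],"xyz":[-0.002,0,-0.0003],"grip":200},
  {"rot":[0,0,0],"xyz":[-0.004,0,-0.0006],"grip":200},
  {"rot":[0,0,0],"xyz":[-0.006,0,-0.0009],"grip":200},
  {"rot":[0,0,0],"xyz":[-0.008,0,-0.0012],"grip":200},
  {"rot":[0,0,0],"xyz":[-0.01,0,-0.0015],"grip":200},
  {"rot":[0,0,0],"xyz":[-0.012,0,-0.0018],"grip":200},
  {"rot":[0,0,0],"xyz":[-0.014,0,-0.0021],"grip":200},
  {"rot":[0,0,0],"xyz":[-0.016,0,-0.0024],"grip":200},
])

```text
clock: 7.07
tool_pos: [0.6144, 0.125, 0.074]
eef_rot: [0.14, 0.99, -0.0, -0.002]
contact_force: [-5.3, 1.9, 4.0]
opening: 0.219
finger_force: 2.7
```

>>> carry_out([
  {"rot":[0,0,0],"xyz":[-0.001,0,-0.0002],"grip":200},
  {"rot":[0,0,0],"xyz":[-0.002,0,-0.0003],"grip":200},
  {"rot":[0,0,0],"xyz":[-0.003,0,-0.0005],"grip":200},
  {"rot":[0,0,0],"xyz":[-0.004,0,-0.0006],"grip":200},
])

```text
clock: 7.4
tool_pos: [0.6183, 0.1241, 0.0747]
eef_rot: [0.139, 0.99, -0.0, -0.002]
contact_force: [-6.0, 1.1, 4.6]
opening: 0.216
finger_force: 3.0
```

```bash
python3 where.py
```

```text
clock 7.4 pos [0.6183 0.1241 0.0747] F [-5.99  1.09  4.6 ] open 0.216
chute [0.0368 0.098  0.0249]  uphill/across/normal in tool axes: [[-0.9897, -0.0009, -0.1432], [-0.0008, 1.0, -0.0008], [0.1432, -0.0006, -0.9897]]
[-0.145, 0.097, 0.022] [-0.001 -0.004  0.001] [ 0.1795 -0.0008  0.0289]
[-0.111, 0.097, 0.022] [-0.001 -0.004  0.001] [ 0.1459 -0.0009  0.024 ]
[0.051, 0.097, 0.022] [-0.001 -0.004  0.001] [-0.0145 -0.001   0.0008]
```

>>> carry_out([
  {"rot":[0,0,0],"xyz":[-0.001,0,-0.0002],"grip":200},
  {"rot":[0,0,0],"xyz":[-0.002,0,-0.0003],"grip":200},
  {"rot":[0,0,0],"xyz":[-0.003,0,-0.0004],"grip":200},
])

```text
clock: 7.65
tool_pos: [0.6204, 0.1235, 0.075]
eef_rot: [0.139, 0.99, -0.0, -0.003]
contact_force: [-7.5, 2.5, 6.3]
opening: 0.214
finger_force: 4.3
```

>>> carry_out([
  {"rot":[0,0,0],"xyz":[-0.001,0,-0.0001],"grip":200},
  {"rot":[0,0,0],"xyz":[-0.002,0,-0.0003],"grip":200},
])

```text
clock: 7.82
tool_pos: [0.6204, 0.1234, 0.0751]
eef_rot: [0.139, 0.99, -0.0, -0.005]
contact_force: [-11.7, 2.9, 6.9]
opening: 0.218
finger_force: 5.9
```

Contact with the back stop: the tip stalls and force rises to 12 N. Backing off slowly, then rising clear.

>>> carry_out([
  {"rot":[0,0,0],"xyz":[0.002,0,0.0003],"grip":200},
  {"rot":[0,0,0],"xyz":[0.004,0,0.0006],"grip":200},
  {"rot":[0,0,0],"xyz":[0.006,0,0.0009],"grip":200},
  {"rot":[0,0,0],"xyz":[0.009,0,0.0012],"grip":200},
  {"rot":[0,0,0],"xyz":[0.012,0,0.0015],"grip":200},
  {"rot":[0,0,0],"xyz":[0.016,0,0.002],"grip":200},
  {"rot":[0,0,0],"xyz":[0.02,0,0.002],"grip":200},
  {"rot":[0,0,0],"xyz":[0.025,0,0.002],"grip":200},
])

```text
clock: 8.48
tool_pos: [0.6011, 0.1287, 0.0734]
eef_rot: [0.14, 0.99, 0.0, 0.0]
contact_force: [-0.6, -0.0, 0.7]
opening: 0.216
finger_force: 0.0
```

```bash
python3 where.py; python3 - <<'E'
from h import *
from plant import r
b=r.snapshot("side")[140:290,260:440]
cv2.imwrite("pics/c4.png",cv2.resize(cv2.cvtColor(b,cv2.COLOR_RGB2BGR),(720,600)))
E
```

```text
clock 8.4833 pos [0.6011 0.1287 0.0734] F [-0.63 -0.03  0.71] open 0.216
chute [0.019  0.0977 0.026 ]  uphill/across/normal in tool axes: [[-0.9903, 0.0005, -0.1387], [0.0004, 1.0, 0.0002], [0.1387, 0.0001, -0.9903]]
[-0.145, 0.097, 0.022] [ 0.  0. -0.] [ 0.1618 -0.0008  0.0267]
[-0.111, 0.097, 0.022] [ 0.  0. -0.] [ 0.1282 -0.0008  0.022 ]
[0.051, 0.097, 0.022] [ 0.  0. -0.] [-0.0323 -0.0007 -0.0005]
```

View pics/c4.png

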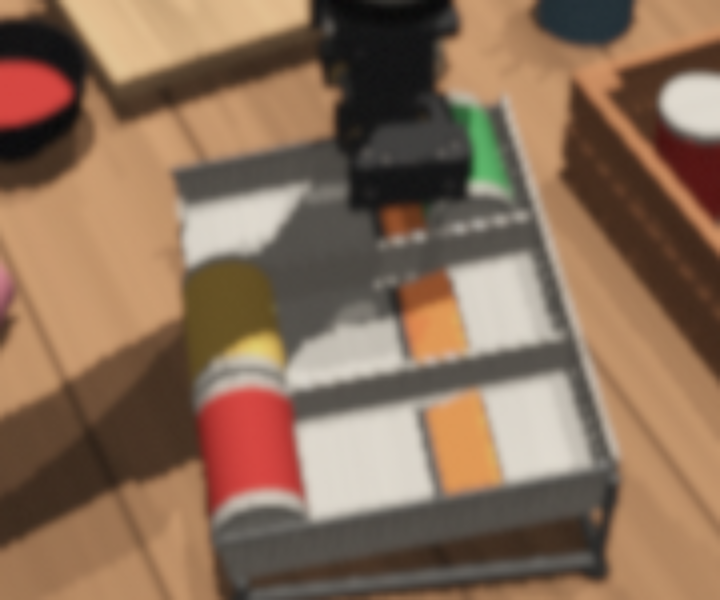

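The green tin stays by the back stop at (485,150), with the raised orange flap visible in front of it and no contact force. Moving clear: a bit further back, then straight up.

>>> carry_out([
  {"rot":[0,0,0],"xyz":[0.006,0,0],"grip":200},
  {"rot":[0,0,0],"xyz":[0.014,0,-0.002],"grip":200},
  {"rot":[0,0,0],"xyz":[0.022,0,-0.01],"grip":200},
  {"rot":[0,0,0],"xyz":[0.025,0,-0.03],"grip":200},
  {"rot":[0,0,0],"xyz":[0.025,0,-0.055],"grip":200},
  {"rot":[0,0,0],"xyz":[0.025,0,-0.08],"grip":200},
  {"rot":[0,0,0],"xyz":[0.025,0,-0.11],"grip":200},
  {"rot":[0,0,0],"xyz":[0.025,0,-0.14],"grip":200},
])

```text
clock: 9.2
tool_pos: [0.576, 0.1359, 0.2151]
eef_rot: [0.14, 0.99, -0.0, -0.0]
contact_force: [-0.1, -0.2, -0.3]
opening: 0.218
finger_force: 0.0
```

>>> carry_out([
  {"rot":[0,0,0],"xyz":[0.02,0.02,-0.01],"grip":200},
  {"rot":[0,0,0],"xyz":[0.04,0.045,-0.01],"grip":200},
  {"rot":[0,0,0],"xyz":[0.06,0.07,-0.01],"grip":200},
  {"rot":[0,0,0],"xyz":[0.08,0.095,-0.01],"grip":200},
  {"rot":[0,0,0],"xyz":[0.1,0.12,-0.01],"grip":200},
  {"rot":[0,0,0],"xyz":[0.12,0.145,-0.01],"grip":200},
  {"rot":[0,0,0],"xyz":[0.14,0.17,-0.01],"grip":200},
  {"rot":[0,0,0],"xyz":[0.15,0.18,-0.01],"grip":200},
])

```text
clock: 9.87
tool_pos: [0.4793, 0.3556, 0.2243]
eef_rot: [0.137, 0.991, 0.002, -0.001]
contact_force: [-0.7, 0.9, 0.4]
opening: 0.217
finger_force: 0.0
```

```bash
python3 where.py; python3 - <<'E'
from h import *
from plant import r
a=r.snapshot("top")[130:310,190:400]; b=r.snapshot("side")[140:290,260:440]
f=lambda i:cv2.resize(cv2.cvtColor(i,cv2.COLOR_RGB2BGR),(400,330))
cv2.imwrite("pics/c5.png",np.hstack([f(a),f(b)]))
p=np.load("p.npy");M,o=chute(p)
for x in(.06,.068,.078): print(x,((proj(r.camera_params("top"),M@np.array([x,.097,.027])+o)-[190,130])*[400/210,330/180]).round(1))
E
```

```text
clock 9.8667 pos [0.4793 0.3556 0.2243] F [-0.7   0.88  0.35] open 0.217
chute [-0.1381  0.282   0.2005]  uphill/across/normal in tool axes: [[-0.99, -0.0056, -0.1411], [-0.0062, 1.0, 0.0038], [0.1411, 0.0046, -0.99]]
[-0.145, 0.097, 0.022] [ 0.004 -0.002  0.006] [-0.0172 -0.1858  0.177 ]
[-0.111, 0.097, 0.022] [ 0.004 -0.002  0.006] [-0.0508 -0.186   0.1722]
[0.051, 0.097, 0.022] [ 0.004 -0.002  0.006] [-0.2112 -0.1869  0.1493]
0.06 [[184.3  67.6]]
0.068 [[186.   61.8]]
0.078 [[188.   54.5]]
```

View pics/c5.png

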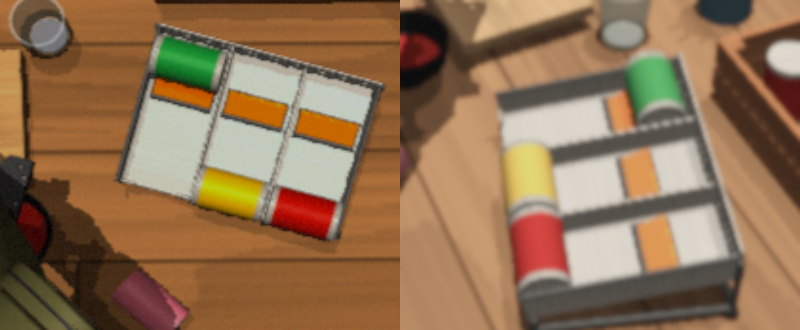

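The green tin's centre is at about (187,62) in the top view, which is chute x ≈ 68 mm. It rests on the raised flap, and red and yellow are still at the front.

```bash
python3 -c "
from plant import r
print(r.finish_job())"
```

```text
the job is handed in; nothing more can be done
None
```

The green tin is home in the left lane, at about x = 68 mm between the raised flap and the back stop, with the red and yellow tins still at the front and the arm clear; the job is handed in.

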